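# Close and latch the terminal box

### The job

Close up the grey terminal box that lies open on the bench: with the fingertips, ease its cream hinged cover over and down until it is fully shut, without slamming it, and only then press both red latch tabs fully home against the side of the box. Push only: never take the cover or a tab between the fingers, and leave the two brass glands in the box and everything standing around it undisturbed.

Things in the scene. Friction and masses are not known exactly. Their poses are not given: they have to be found in the camera images.
- terminal_box: grey box lying on its back, fixed, open on top; outside 260 mm along its x, 190 along y; walls 90 mm high, 5 thick; floor 5. Origin: centre of its underside, z up; turned up to 0.3 rad. Cover hinge line: along x at y = +95, z = 90 mm; latches on the y = -95 mm side. Cover shut: top face at z = 112 mm. Three black glands stick out 22 mm from the +x end; terminals on a rail inside, below the rim
- cover (a joint): angle of the cream cover, rad: 0 = fully shut, 1.57 = upright, more = leaning out beyond the hinge (stop 1.95). Shell 260 x 190 mm, 22 mm deep, 0.2 to 0.4 kg; the hinge line lies in its inner (rim) face, so the outer face is 22 mm from it. Stiff hinge (0.55 N m): stays where it is left, 3 to 6 N at the free edge moves it; it must be pushed all the way down
- cover_edge (a point): middle of the cover's free edge (the edge away from the hinge), half way through its 22 mm depth; it turns with the cover. Its x runs along the edge as the box's x, its +y points from the edge to the hinge (190 mm), its z points to the outer face.
- latch_near (a joint): angle of the red tab nearer the robot, rad: 0 = home along the box's side wall (points down, cover shut), 1.57 = straight out from the cover's free edge (level, cover shut), stop 1.9. Carried by the cover; with it shut the pivot (along x) is at x -80, y -103, z 101 mm in the box's frame. Tab 36 mm wide, 45 long from the pivot, 4 thick (7 at the end lip). Stays where left; 1.5 N at its end turns it
- latch_far (a joint): the same for the red tab farther from the robot; with the cover shut its pivot is at x +80, y -103, z 101 mm in the box's frame
- latch_near_tab (a point): middle of the nearer tab, 22.5 mm from its pivot; its x runs along the pivot line, its +z points along the tab to the pivot, its y is normal to the tab
- latch_far_tab (a point): middle of the farther tab, with the same axes
- gland_a: loose brass cable gland standing on the box's floor, 26 mm across, 33 mm high; origin at its foot; must be left there
- gland_b: a second such gland on the box's floor
- transmitter_blue: loose pressure transmitter with dark blue end caps, standing on the bench, 124 x 124 mm, 198 mm high; origin at the centre of its foot; bystander
- transmitter_teal: the same with teal end caps and a cream housing; bystander
- gauge: loose dial gauge lying on its back on the latch side of the box, 100 mm across, 39 mm high, its brass stem reaching 94 mm from the centre; origin under the dial's centre; bystander
- manifold: loose steel three-valve manifold, 110 x 34 mm, 70 mm high, on the hinge side of the box; origin at the centre of its foot; bystander
- screwdriver: loose red screwdriver lying on the bench, right of the box as the robot sees it; bystander

How it is judged:
By the outcome, as a careful person would: the job done as asked, in the order asked, and still so for the second after the job is handed in, with the robot touching nothing.
It also fails if it takes over 66 s, if anything falls off the work surface, if the arm or the gripper's body presses on something with over 40 N, if the wrist force passes 120 N, or if a joint passes its speed limit or range.

### The arm

A 6-joint arm with a two-finger parallel gripper is mounted at the origin on the work surface. World frame = base frame: x ahead of the robot, y to its left, z up, the work surface at z = 0. Lengths are in m, angles in rad, forces in N, time in s.
With the tool pointing down it reaches from about 0.25 to 0.775 m from the base axis. Payload 4 kg.
Tool frame: the origin (TCP) lies on the mounting face of the last link; the fingertips stand 173 mm ahead of it and the grasp point (between the pads) lies 155 mm ahead of it; z points along the fingers, y is the line along which they close (so a half turn about z gives the same grasp; the last joint's range is limited). The gripper opens to 85 mm and grips with 20 to 120 N. Pads are 22 mm wide; open, the fingers measure 114 mm over their backs; the gripper's body (76 mm by 85 mm) begins 54 mm behind the grasp point. The pads swing forward as they close: fully open they stand 13 mm farther back than shut.
Start: joints at [1.081, 0.087, 1.371, -0, 1.684, -0.103], TCP at [0.207, 0.509, 0.405] pointing down, gripper open.
Joint ranges: [-3.1, 3.1], [-0.76, 2.03], [0.27, 2.55], [-1.08, 4.22], [0.17, 2.65], [-2.57, 2.57]. Speed limits (rad/s): [2.79, 2.79, 3.14, 3.14, 3.14, 3.14].

### API

Orientations are given as a rotation vector (axis times angle).
In Python, from station import manip gives the robot as it stands.
- The arm moves only by the shell command python3 -m handwheel 'ROWS' [FORCE]. ROWS is JSON, a list that holds one entry, the list of rows, each a list of 5 numbers: the shift along the tool's x, y, z in mm, then the turn about the tool's z in degrees, then the finger opening in mm, from 0 to 85.4. In form: [[[tx, ty, tz, roll, fingers], ...]]. A call has exactly 8 rows; each row is the pose to reach, as a shift and turn from the pose commanded when the call began, along the tool's axes at that moment; what a row does not reach only later rows make up. A row lasts 1/12 s, in which the tool goes at most 41.7 mm and 7.16 degrees, less where a joint would pass 70% of its speed; a pose out of reach is approached as far as the arm can. A call with a gripper value outside its range is refused whole. The fingers move at their own pace and stop on an object; FORCE is the grip in N (left out, the last holds). Time passes only in rows, so rows that repeat a pose let the fingers close, or fill a call up. It gives the time, the measured TCP pose, the force, the opening and the grip force at its end, in the units of the state.
- manip.get_obs(): the state, without advancing time (a new reading comes with each control period).
- manip.capture(name): name is "scene" or "top" or "wrist"; returns (picture, depth): 480x640x3 uint8, red, green, blue; 480x640 float32, m along the optical axis (not along the pixel's ray), 0 where there is no reading.
- manip.camera_model(name): a dict with "intrinsics" (3x3 intrinsics, pixels), "cam_to_world" (4x4, takes a point from camera to world coordinates). Camera axes: x right, y down, z forward; pixel columns grow to the right and rows downward; lengths in m; the calibration is good to about 2 mm. The wrist camera is an equidistant fisheye: a pixel r from the principal point sees the ray r / f radians off the axis. A picture is of the moment at which its call begins: read the wrist's pose just before it. camera_model takes no time and is no camera call; for the wrist camera it gives the pose at the moment of the call.
- manip.finish_job(): hands the job in; it is judged then, once.
The state is a dict: "clock": time; "qpos": joint angles; "dq": joint speeds; "effort": joint torques, N m; "eef_pos": TCP position; "tcp_rot": TCP orientation; "ft_force": force on the tool from outside, world axes, zero at the start; "moment": the same for the moment, N m; "grip_width": finger opening in m; "grasp_force": force on a finger pad.
Only numpy, scipy, OpenCV 4.12 (cv2) and the standard library are available. Lean on these libraries where they do the work, as an engineer would, in place of code of your own. Each camera call takes 0.05 s, during which the arm holds its last target. There are 200 camera calls.

## Working session

There is one attempt and no reset: what is moved stays moved. The work goes in short steps, Python scripts to look and compute and a shell command to move; the robot and the scene stay as the last step left them, time stands still between calls to the robot, and variables do not carry over. Pictures are saved under pics/ and viewed, at most 10 in all, crops included, and the job is handed in when it is done.

```bash
ls; mkdir -p pics
python3 - <<'E'
from station import manip
import cv2,numpy as np
o=manip.get_obs();print(o)
for n in("scene","top"):
    p,d=manip.capture(n);np.savez(f"/tmp/{n}.npz",p=p,d=d,**manip.camera_model(n));cv2.imwrite(f"pics/{n}0.png",p[...,::-1])
    print(n,manip.camera_model(n))
E
```

```text
pics
{'clock': 0.0, 'qpos': array([ 1.08091162e+00,  8.80000510e-02,  1.37231809e+00, -3.60787810e-06,
        1.68359808e+00, -1.03072908e-01]), 'dq': array([-1.08741365e-03,  9.49682123e-04,  1.89874010e-03, -2.90540989e-04,
        5.33394781e-04, -2.56639950e-05]), 'effort': array([-4.60527735e-04, -3.51860404e+01, -3.13275290e+01, -2.08099556e-05,
        1.06459940e-02,  1.06560776e-05]), 'eef_pos': array([0.2074175 , 0.50926607, 0.40348166]), 'tcp_rot': array([-0.60369207, -3.08235378,  0.00349151]), 'ft_force': array([ 0.44572866,  0.15557577, -0.26170544]), 'moment': array([ 0.0202371 ,  0.02135244, -0.01518472]), 'grasp_force': 0.0, 'grip_width': 0.08549245965484079}
scene {'intrinsics': array([[590.71960097,   0.        , 316.67260452],
       [  0.        , 590.71960097, 247.36520614],
       [  0.        ,   0.        ,   1.        ]]), 'cam_to_world': array([[ 0.03992663,  0.73271228, -0.67936631,  1.49326233],
       [ 0.9990739 , -0.0183613 ,  0.03891288, -0.0731068 ],
       [ 0.0160379 , -0.68029081, -0.73276682,  1.12068956],
       [ 0.        ,  0.        ,  0.        ,  1.        ]])}
top {'intrinsics': array([[527.48583094,   0.        , 315.07980271],
       [  0.        , 527.48583094, 240.88199992],
       [  0.        ,   0.        ,   1.        ]]), 'cam_to_world': array([[-0.00339912, -0.99943115,  0.03355339,  0.48085703],
       [-0.99973321,  0.00416289,  0.0227195 , -0.02268633],
       [-0.02284626, -0.03346722, -0.99917866,  1.2386793 ],
       [ 0.        ,  0.        ,  0.        ,  1.        ]])}
```

View pics/scene0.png

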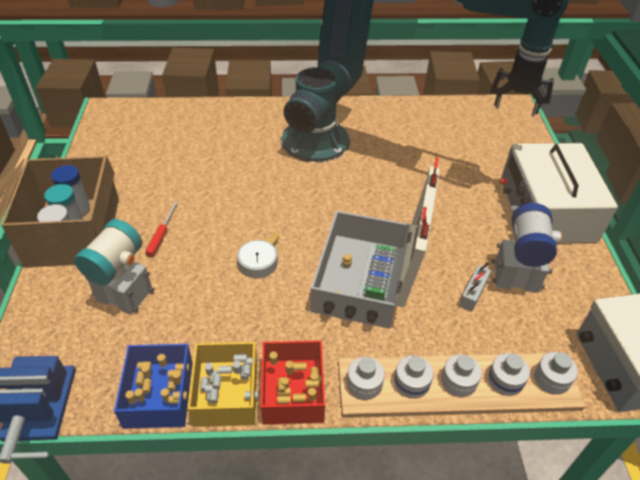

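View pics/top0.png

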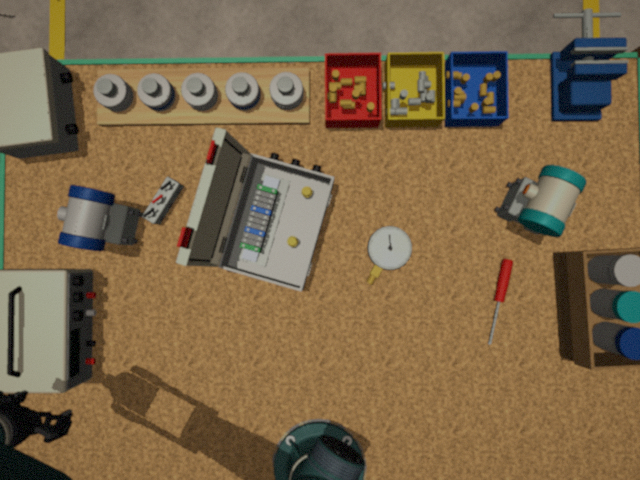

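The scene picture shows the open box at about (365,268) with its cover leaning outwards. In the top picture the rim corners are near (332,178), (302,289), (224,268) and (254,153). The red tabs are at (211,152) and (186,238), and the gauge at (390,248).

```bash
cat > h.py <<'E'
import numpy as np,cv2
def cloud(n):
    z=np.load(f"/tmp/{n}.npz");K=z['intrinsics'];T=z['cam_to_world'];d=z['d']
    v,u=np.mgrid[:480,:640]
    c=np.stack([(u-K[0,2])/K[0,0]*d,(v-K[1,2])/K[1,1]*d,d],-1)
    w=c@T[:3,:3].T+T[:3,3];w[d==0]=np.nan
    return w,z['p']
E
python3 - <<'E'
from h import *
w,p=cloud("top");ws,ps=cloud("scene")
m=np.zeros((480,640),bool);m[140:300,215:340]=1
r=w[m&(w[...,2]>.083)&(w[...,2]<.096)]
print(len(r));rect=cv2.minAreaRect((r[:,:2]*1000).astype(np.float32));print(rect,cv2.boxPoints(rect))
for q in [(330,180),(302,287),(226,267),(254,155),(211,152),(186,238),(220,200),(200,225),(390,248)]:print(q,w[q[1],q[0]].round(4))
# red tabs
for W,P,n in((w,p,"top"),(ws,ps,"scene")):
    h=cv2.cvtColor(P,cv2.COLOR_RGB2HSV)
    red=((h[...,0]<6)|(h[...,0]>174))&(h[...,1]>150)&(W[...,2]>.12)&(W[...,2]<.4)
    k,l,s,c=cv2.connectedComponentsWithStats(red.astype(np.uint8))
    for i in range(1,k):
        if s[i,4]>15:
            x=W[l==i];print(n,s[i],c[i].round(),np.nanmean(x,0).round(4),np.nanmin(x,0).round(4),np.nanmax(x,0).round(4))
a=cv2.resize(p[120:310,160:420][...,::-1],None,fx=3,fy=3,interpolation=2);b=cv2.resize(ps[150:330,290:470][...,::-1],None,fx=3.1,fy=3.1,interpolation=2)
cv2.imwrite("pics/c1.png",a);cv2.imwrite("pics/c2.png",b)
E
```

```text
1685
((565.6021118164062, 97.62480163574219), (209.0803985595703, 260.52783203125), 73.70398712158203) [[411.23758  33.83657]
 [661.29865 -39.26752]
 [719.9667  161.41302]
 [469.90558 234.51712]]
(330, 180) [ 0.6585 -0.0299  0.0496]
(302, 287) [0.4193 0.0322 0.0911]
(226, 267) [0.4632 0.1981 0.0908]
(254, 155) [0.7082 0.1366 0.0928]
(211, 152) [0.6668 0.1785 0.3312]
(186, 238) [0.5185 0.2297 0.3007]
(220, 200) [0.6034 0.1997 0.1491]
(200, 225) [0.5469 0.2241 0.2205]
(390, 248) [ 0.5042 -0.1651  0.0411]
top [207 141  10  23 121] [211. 152.] [0.6695 0.1823 0.3138] [0.6554 0.174  0.279 ] [0.6882 0.1974 0.3328]
top [177 228  15  19 177] [184. 237.] [0.5196 0.2294 0.3135] [0.5042 0.2231 0.2814] [0.536  0.2381 0.3339]
scene [435 158   3  10  19] [436. 162.] [0.521  0.2312 0.3304] [0.5016 0.2261 0.3262] [0.5367 0.2359 0.3331]
scene [432 174   4  10  22] [434. 179.] [0.5317 0.231  0.2936] [0.5134 0.226  0.2819] [0.541  0.238  0.3137]
scene [422 208   4  12  29] [423. 214.] [0.6766 0.1793 0.3299] [0.6601 0.1744 0.3274] [0.6926 0.1849 0.3331]
scene [422 223   6  13  48] [424. 229.] [0.6832 0.1855 0.2943] [0.6609 0.1786 0.2814] [0.6937 0.1961 0.3129]
```

View pics/c1.png

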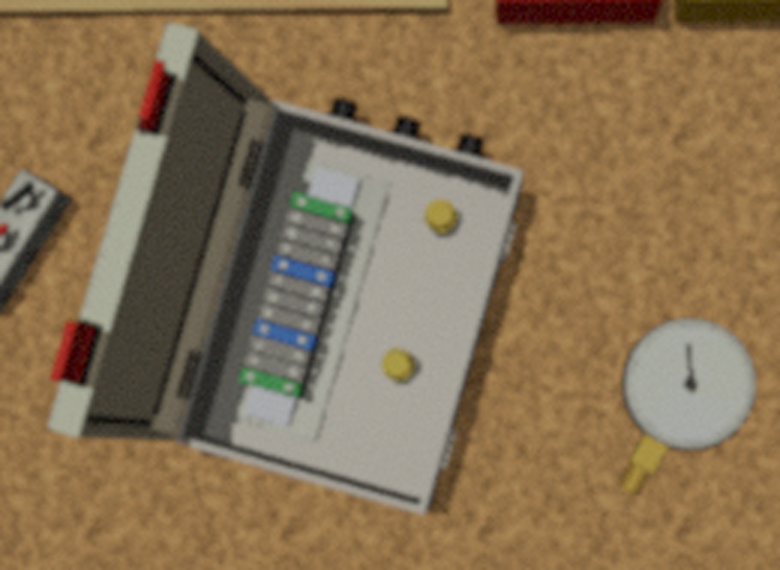

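View pics/c2.png

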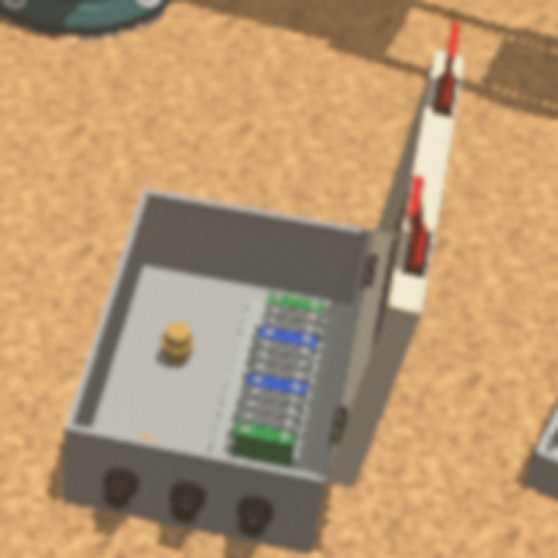

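The top crop confirms the box at a yaw of about -16.3°. The cover leans slightly out, with the tabs at crop (155,97) and (75,352). The glands are at (441,217) and (398,365), and the gauge at (690,383). In the scene crop both tabs stick up beyond the free edge. Next I fit everything in the box frame.

```bash
cat >> h.py <<'E'
yaw=-0.2845;C=np.array([.5629,.0885,0])
R=np.array([[np.cos(yaw),-np.sin(yaw),0],[np.sin(yaw),np.cos(yaw),0],[0,0,1]])
def box(w): return ((w-C)@R)*1000
def tip(): # fingertip centre in box frame, mm
    from station import manip
    from scipy.spatial.transform import Rotation as Ro
    o=manip.get_obs();A=Ro.from_rotvec(o['tcp_rot']).as_matrix()
    t=box(o['eef_pos']+A[:,2]*.173);f=R.T@o['ft_force']
    print('t',round(o['clock'],2),'tip',t.round(1),'toolx in box',(R.T@A[:,0]).round(3),'zax',(R.T@A[:,2]).round(3),'F box',f.round(1),'w',round(o['grip_width']*1e3,1))
E
python3 - <<'E'
from h import *
for n in("top","scene"):
    w,p=cloud(n);b=box(w);h=cv2.cvtColor(p,cv2.COLOR_RGB2HSV)
    inx=abs(b[...,0])<135
    rim=b[inx&(b[...,2]>86)&(b[...,2]<94)&(b[...,1]<60)&(b[...,1]>-110)]
    s=rim[:,1]<-80; L=rim[s]; 
    if len(L): print(n,'rim y pct',np.percentile(L[:,1],[2,50,98]).round(1),'slope',np.polyfit(L[:,0],L[:,1],1).round(4),'x',np.percentile(rim[:,0],[1,99]).round(1),'z',np.median(rim[:,2]))
    cov=(b[...,2]>110)&(b[...,2]<345)&(b[...,1]>60)&(b[...,1]<180)&(abs(b[...,0])<140)
    q=b[cov];red=(((h[...,0]<6)|(h[...,0]>174))&(h[...,1]>150))[cov]
    for z in range(110,345,10):
        for nm,mm in(("cov",~red),("red",red)):
            e=q[mm&(q[:,2]>=z)&(q[:,2]<z+10)]
            if len(e)>5: print(n,nm,z,len(e),np.percentile(e[:,1],[3,25,50,75,97]).round(1),'x',np.percentile(e[:,0],[1,99]).round())
w,p=cloud("top");xy=w[...,:2]
m=(w[...,0]>.15)&(w[...,0]<.75)&(w[...,1]>.25)&(w[...,1]<.6)
for x in np.arange(.15,.75,.1):
    print(round(x,2),[round(float(np.nanmax(np.where(m&(w[...,0]>x)&(w[...,0]<x+.1)&(w[...,1]>y)&(w[...,1]<y+.07),w[...,2],0))),2) for y in np.arange(.25,.6,.07)])
E
```

```text
top rim y pct [-94.9 -92.3 -83.9] slope [-2.00000e-04 -9.19735e+01] x [-129.8  129.6] z 90.3673678178809
top cov 110 195 [ 98.5 113.9 114.6 115.1 115.9] x [-128.  126.]
top cov 120 197 [ 99.3 115.  115.8 116.3 117.1] x [-128.  128.]
top cov 130 188 [100.7 116.2 116.8 117.2 117.9] x [-126.  127.]
top cov 140 208 [102.5 117.1 117.7 118.3 119.3] x [-126.  126.]
top cov 150 194 [104.7 118.1 118.7 119.2 120.1] x [-126.  125.]
top cov 160 217 [104.2 119.1 119.7 120.2 121. ] x [-127.  125.]
top cov 170 218 [108.2 120.1 120.7 121.3 122. ] x [-125.  126.]
top cov 180 232 [105.9 121.2 121.8 122.4 123.4] x [-127.  126.]
top cov 190 231 [107.1 122.2 122.8 123.4 124.3] x [-127.  126.]
top cov 200 235 [108.4 123.2 123.8 124.4 125.4] x [-126.  127.]
top cov 210 254 [108.7 124.3 124.9 125.5 126.4] x [-127.  126.]
top cov 220 193 [109.5 125.  125.6 126.1 126.7] x [-128.  126.]
top cov 230 28 [109.7 110.9 116.4 123.8 125.4] x [-130.  129.]
top cov 240 16 [110.7 111.5 112.1 116.8 119.4] x [-130.  130.]
top cov 250 16 [111.5 112.2 112.5 113.6 118.4] x [-130.  129.]
top cov 260 14 [112.9 113.3 114.  114.
[... 2122 characters left out ...]
 [124.5 125.8 126.9 127.7 129.6] x [-84. 100.]
scene cov 300 14 [121.3 123.8 124.8 126.  128.1] x [-75. 101.]
scene red 300 16 [122.9 123.8 125.2 126.  127.2] x [-67.  98.]
scene cov 310 21 [119.5 121.5 123.1 124.  126.7] x [-71.  99.]
scene cov 320 31 [115.8 116.8 121.3 122.4 126.2] x [-95.  99.]
scene red 320 22 [117.1 118.4 120.  123.9 125.9] x [-97.  95.]
scene cov 330 16 [116.9 121.4 122.5 123.2 127.6] x [-96.  86.]
scene red 330 26 [116.8 119.1 120.9 125.2 126.9] x [-94.  99.]
0.15 [0.01, 0.58, 0.57, 0.44, 0.32]
0.25 [0.01, 0.01, 0.01, 0.14, 0.14]
0.35 [0.01, 0.01, 0.01, 0.14, 0.14]
0.45 [0.28, 0.01, 0.19, 0.2, 0.14]
0.55 [0.05, 0.07, 0.2, 0.2, 0.17]
0.65 [0.05, 0.08, 0.01, 0.01, 0.14]
```

```bash
python3 -m handwheel '[[[-10,-2,-20,6,0],[-35,-5,-40,12,0],[-65,-10,-50,18,0],[-95,-15,-50,24,0],[-125,-20,-50,30,0],[-155,-25,-50,36,0],[-180,-29,-50,40,0],[-195,-31,-50,42,0]]]' 60; python3 -c "
from h import *;tip()"
```

```text
clock: 0.77
eef_pos: [0.3785, 0.4055, 0.4539]
tcp_rot: [1.676, 2.657, -0.002]
ft_force: [0.1, 0.6, 0.7]
grip_width: 0.0002
grasp_force: 0.0
t 0.77 tip [-266.   252.2  280.9] toolx in box [-0.667  0.745 -0.001] zax [ 0.    -0.002 -1.   ] F box [-0.1  0.6  0.7] w 0.2
```

```bash
python3 -m handwheel '[[[-25,16,0,6,0],[-60,39,0,12,0],[-95,61,0,18,0],[-130,84,0,24,0],[-165,106,0,30,0],[-200,128,0,36,0],[-225,145,10,40,0],[-234,150,30,42,0]]]'; python3 -m handwheel '[[[0,0,0,0,0],[0,0,0,0,0],[0,0,0,0,0],[0,0,0,0,0],[0,0,0,0,0],[0,0,0,0,0],[0,0,0,0,0],[0,0,0,0,0]]]' >/dev/null;python3 -c "
from h import *;tip()"
```

```text
clock: 1.43
eef_pos: [0.6171, 0.2585, 0.4257]
tcp_rot: [2.517, 1.875, 0.007]
ft_force: [-1.3, 0.7, -0.2]
grip_width: 0.0001
grasp_force: 0.0
t 2.1 tip [ -0.6 180.9 252.4] toolx in box [-0.003  1.     0.001] zax [ 0.001  0.001 -1.   ] F box [-0.7  0.1  0.1] w -0.2
```

```bash
python3 -m handwheel '[[[-9,0,0,0,0],[-20,0,0,0,0],[-30,0,-1,0,0],[-35,0,-2,0,0],[-40,0,-2,0,0],[-44,0,-3,0,0],[-49,0,-3,0,0],[-53,0,-3,0,0]]]' >/dev/null;python3 -c "
from h import *;tip()"
python3 -m handwheel '[[[-4,0,0,0,0],[-7,0,-1,0,0],[-11,0,-1,0,0],[-14,0,-1,0,0],[-18,0,-1,0,0],[-21,0,-1,0,0],[-25,0,-1,0,0],[-28,0,-1,0,0]]]' >/dev/null;python3 -c "
from h import *;tip()
from station import manip
p,d=manip.capture('scene');cv2.imwrite('pics/s2.png',cv2.resize(p[130:340,280:480][...,::-1],None,fx=2.5,fy=2.5))"
```

```text
t 2.77 tip [  0.  127.7 255.8] toolx in box [-0.003  1.     0.002] zax [ 0.001  0.002 -1.   ] F box [-0.7  3.6  2. ] w 0.0
t 3.43 tip [1.000e-01 9.900e+01 2.558e+02] toolx in box [-0.002  1.    -0.   ] zax [ 0. -0. -1.] F box [-0.1  3.4  3.7] w 0.2
```

View pics/s2.png

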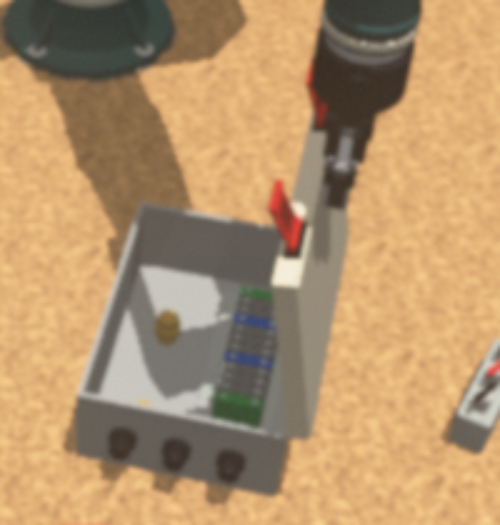

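The cover is now inward of upright, following the fingers with about 4 N of contact. I carry on along the arc.

```bash
python3 -m handwheel '[[[-4,0,0,0,0],[-8,0,0,0,0],[-12,0,1,0,0],[-17,0,1,0,0],[-21,0,2,0,0],[-25,0,3,0,0],[-29,0,4,0,0],[-33,0,5,0,0]]]' >/dev/null;python3 -c "
from h import *;tip()"
python3 -m handwheel '[[[-4,0,1,0,0],[-8,0,2,0,0],[-12,0,3,0,0],[-16,0,5,0,0],[-20,0,6,0,0],[-24,0,8,0,0],[-28,0,9,0,0],[-31,0,11,0,0]]]' >/dev/null;python3 -c "
from h import *;tip()"
python3 -m handwheel '[[[-4,0,2,0,0],[-8,0,4,0,0],[-11,0,6,0,0],[-15,0,8,0,0],[-18,0,10,0,0],[-22,0,12,0,0],[-25,0,14,0,0],[-29,0,17,0,0]]]' >/dev/null;python3 -c "
from h import *;tip()"
```

```text
t 4.15 tip [ -0.   66.  250.7] toolx in box [-0.002  1.    -0.   ] zax [-0. -0. -1.] F box [0.2 2.1 1.3] w 0.1
t 4.82 tip [  0.   35.  239.6] toolx in box [-0.002  1.    -0.   ] zax [-0. -0. -1.] F box [-0.3  1.2  3.4] w 0.2
t 5.48 tip [1.000e-01 6.500e+00 2.224e+02] toolx in box [-0.003  1.     0.   ] zax [-0.  0. -1.] F box [-0.5  2.3  1.3] w -0.2
```

```bash
python3 -m handwheel '[[[-3,0,2,0,0],[-7,0,5,0,0],[-10,0,8,0,0],[-13,0,10,0,0],[-16,0,13,0,0],[-19,0,16,0,0],[-22,0,19,0,0],[-25,0,22,0,0]]]' >/dev/null;python3 -c "
from h import *;tip()"
python3 -m handwheel '[[[-3,0,3,0,0],[-5,0,6,0,0],[-8,0,10,0,0],[-10,0,13,0,0],[-13,0,16,0,0],[-15,0,20,0,0],[-18,0,23,0,0],[-20,0,27,0,0]]]' >/dev/null;python3 -c "
from h import *;tip()"
python3 -m handwheel '[[[-1,0,2,0,0],[-2,0,4,0,0],[-3,0,6,0,0],[-4,0,8,0,0],[-5,0,9,0,0],[-6,0,11,0,0],[-7,0,13,0,0],[-8,0,15,0,0]]]' >/dev/null;python3 -c "
from h import *;tip()"
python3 -m handwheel '[[[-1,0,2,0,0],[-2,0,4,0,0],[-3,0,6,0,0],[-3,0,8,0,0],[-4,0,9,0,0],[-5,0,11,0,0],[-6,0,13,0,0],[-6,0,15,0,0]]]' >/dev/null;python3 -c "
from h import *;tip()"
```

```text
t 6.15 tip [ 2.000e-01 -1.870e+01  2.004e+02] toolx in box [-0.002  1.     0.   ] zax [-0.  0. -1.] F box [ 0.3  1.5 -0.2] w 0.1
t 6.82 tip [  0.4 -38.7 173.5] toolx in box [-0.002  1.     0.   ] zax [ 0.  0. -1.] F box [0.3 0.1 2.1] w 0.3
t 7.48 tip [  0.4 -46.3 158.5] toolx in box [-0.003  1.     0.001] zax [ 0.     0.001 -1.   ] F box [0.8 1.1 0.8] w -0.1
t 8.15 tip [  0.3 -52.9 143.5] toolx in box [-0.002  1.    -0.001] zax [-0.    -0.001 -1.   ] F box [-0.3 -0.6  1.5] w -0.2
```

```bash
python3 -m handwheel '[[[-1,0,2,0,0],[-1,0,3,0,0],[-2,0,5,0,0],[-2,0,6,0,0],[-3,0,8,0,0],[-3,0,9,0,0],[-4,0,11,0,0],[-4,0,12,0,0]]]' >/dev/null;python3 -c "
from h import *;tip()"
python3 -m handwheel '[[[0,0,1,0,0],[-1,0,3,0,0],[-1,0,4,0,0],[-1,0,5,0,0],[-2,0,6,0,0],[-2,0,8,0,0],[-2,0,9,0,0],[-3,0,10,0,0]]]' >/dev/null;python3 -c "
from h import *;tip()"
python3 -m handwheel '[[[0,0,1,0,0],[0,0,2,0,0],[0,0,3,0,0],[0,0,4,0,0],[0,0,5,0,0],[0,0,6,0,0],[0,0,7,0,0],[0,0,8,0,0]]]' >/dev/null;python3 -c "
from h import *;tip()"
python3 -m handwheel '[[[0,0,0.5,0,0],[0,0,1,0,0],[0,0,1.5,0,0],[0,0,2,0,0],[0,0,2,0,0],[0,0,2,0,0],[0,0,2,0,0],[0,0,2,0,0]]]' >/dev/null;python3 -c "
from h import *;tip()"
```

```text
t 8.82 tip [  0.3 -56.5 131.4] toolx in box [-0.002  1.     0.   ] zax [-0.  0. -1.] F box [ 0.  -0.8  1. ] w -0.2
t 9.48 tip [  0.4 -59.2 121.5] toolx in box [-0.003  1.     0.001] zax [ 0.     0.001 -1.   ] F box [0.2 1.3 1.5] w 0.3
t 10.15 tip [  0.4 -59.5 113.6] toolx in box [-0.002  1.    -0.   ] zax [ 0. -0. -1.] F box [ 0.1 -0.5  2.1] w 0.1
t 10.82 tip [  0.4 -59.4 112.4] toolx in box [-0.002  1.     0.   ] zax [ 0.  0. -1.] F box [-1.8 -1.9  5.2] w -0.2
```

```bash
python3 -m handwheel '[[[0,0,0.5,0,0],[0,0,1,0,0],[0,0,1.5,0,0],[0,0,2,0,0],[0,0,2,0,0],[0,0,2,0,0],[0,0,2,0,0],[0,0,2,0,0]]]' >/dev/null;python3 -c "
from h import *;tip()"
python3 -m handwheel '[[[0,0,0.5,0,0],[0,0,1,0,0],[0,0,1.5,0,0],[0,0,2,0,0],[0,0,2,0,0],[0,0,2,0,0],[0,0,2,0,0],[0,0,2,0,0]]]' >/dev/null;python3 -c "
from h import *;tip()"
```

```text
t 11.48 tip [  0.5 -59.4 112.4] toolx in box [-0.002  1.     0.   ] zax [ 0.001  0.    -1.   ] F box [-4.8 -2.7 11.8] w 0.0
t 12.15 tip [  0.5 -59.4 112.3] toolx in box [-0.003  1.     0.   ] zax [ 0.002  0.    -1.   ] F box [-7.9 -3.4 20.1] w -0.0
```

```bash
python3 -m handwheel '[[[0,0,-10,0,0],[0,0,-30,0,0],[0,-5,-50,0,0],[-20,-25,-60,0,0],[-45,-45,-60,0,0],[-70,-65,-60,0,0],[-85,-76,-60,0,0],[-95,-80,-60,0,0]]]' >/dev/null
python3 - <<'E'
from h import *;tip()
from station import manip
for n in("scene","top"):
    p,d=manip.capture(n);np.savez(f"/tmp/{n}.npz",p=p,d=d,**manip.camera_model(n))
    w,p=cloud(n);b=box(w);h=cv2.cvtColor(p,cv2.COLOR_RGB2HSV)
    m=(abs(b[...,0])<120)&(abs(b[...,1])<90)&(b[...,2]>105)&(b[...,2]<119);q=b[m]
    print(n,'cover plane',np.linalg.lstsq(np.c_[q[:,:2],np.ones(len(q))],q[:,2],rcond=None)[0].round(4))
    red=((h[...,0]<8)|(h[...,0]>172))&(h[...,1]>130)&(b[...,1]<-85)&(b[...,1]>-165)&(abs(b[...,0])<130)&(b[...,2]>20)
    for s in(-1,1):
        q=b[red&(b[...,0]*s>0)]
        if len(q)>5:
            q=q[np.argsort(q[:,1])];print(s,len(q),'x',np.percentile(q[:,0],[3,97]).round(),[ [int(y)]+q[(q[:,1]>=y)&(q[:,1]<y+10)][:,2].mean(keepdims=True).round(1).tolist() for y in range(-160,-90,10) if ((q[:,1]>=y)&(q[:,1]<y+10)).any()])
    if n=="scene":cv2.imwrite("pics/s3.png",cv2.resize(p[130:340,250:450][...,::-1],None,fx=2.8,fy=2.8,interpolation=2))
E
```

```text
t 12.82 tip [ -81.  -155.5  167.3] toolx in box [-0.002  1.     0.   ] zax [-0.001  0.    -1.   ] F box [-0.8 -0.3 -0.4] w -0.1
scene cover plane [-7.000000e-04 -3.000000e-04  1.117608e+02]
-1 191 x [-97. -63.] [[-150, 96.9], [-140, 97.6], [-130, 99.1], [-120, 101.0], [-110, 103.4], [-100, 109.0]]
1 234 x [62. 97.] [[-150, 90.9], [-140, 92.3], [-130, 95.7], [-120, 99.0], [-110, 102.7], [-100, 108.5]]
top cover plane [ 6.00000e-04 -4.00000e-04  1.12423e+02]
1 352 x [63. 95.] [[-150, 92.7], [-140, 93.7], [-130, 96.4], [-120, 99.7], [-110, 104.1], [-100, 107.6]]
```

View pics/s3.png

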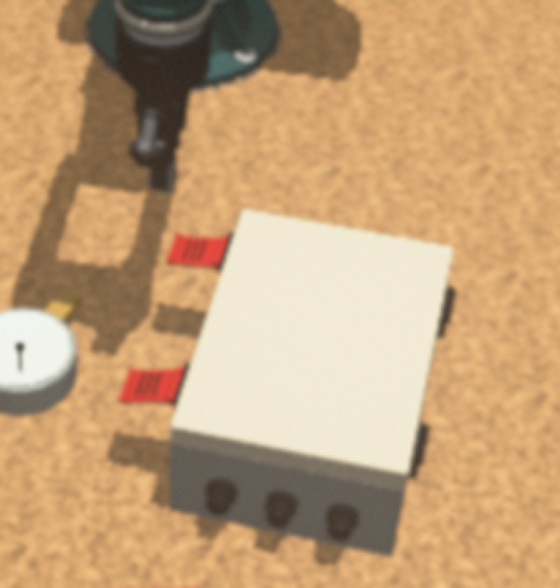

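The cover is shut: its plane is level at 112 mm. Both tabs stick out at the latch side, at crop (200,250) and (152,385), drooping slightly. Now the near tab.

```bash
python3 -m handwheel '[[[2,0,10,0,0],[4,1,20,0,0],[6,1,32,0,0],[6,1,42,0,0],[6,1,50,0,0],[6,1,56,0,0],[6,1,60,0,0],[6,1,62,0,0]]]' >/dev/null;python3 -c "
from h import *;tip()"
python3 -m handwheel '[[[0,0,2,0,0],[0,0,4,0,0],[0,0,6,0,0],[1,0,8,0,0],[1,0,10,0,0],[1,0,12,0,0],[2,0,14,0,0],[2,0,15,0,0]]]' >/dev/null;python3 -c "
from h import *;tip()"
python3 -m handwheel '[[[0,0,2,0,0],[1,0,3,0,0],[2,0,5,0,0],[2,0,6,0,0],[3,0,8,0,0],[4,0,9,0,0],[5,0,10,0,0],[6,0,12,0,0]]]' >/dev/null;python3 -c "
from h import *;tip()"
python3 -m handwheel '[[[1,0,1,0,0],[3,0,2,0,0],[4,0,3,0,0],[5,0,4,0,0],[6,0,5,0,0],[8,0,6,0,0],[10,0,7,0,0],[11,0,8,0,0]]]' >/dev/null;python3 -c "
from h import *;tip()"
```

```text
t 13.58 tip [ -78.7 -148.5  104.8] toolx in box [-0.003  1.     0.   ] zax [-0.001  0.    -1.   ] F box [ 0.7 -0.4 -0. ] w -0.5
t 14.25 tip [ -78.2 -146.4   90.7] toolx in box [-0.002  1.     0.   ] zax [ 0.001  0.    -1.   ] F box [1.8 0.8 1.8] w 0.2
t 14.92 tip [ -78.5 -140.6   78.6] toolx in box [-0.002  1.    -0.   ] zax [-0. -0. -1.] F box [-0.1  0.2  0.9] w -0.1
t 15.58 tip [ -78.7 -129.5   70.4] toolx in box [-0.003  1.    -0.   ] zax [-0. -0. -1.] F box [ 0.2 -1.4  0.8] w 0.0
```

```bash
python3 -m handwheel '[[[1,0,1,0,0],[2,0,2,0,0],[3,0,4,0,0],[4,0,6,0,0],[5,0,8,0,0],[6,0,9,0,0],[8,0,10,0,0],[9,0,10,0,0]]]' >/dev/null;python3 -c "
from h import *;tip()"
python3 -m handwheel '[[[0.5,0,0,0,0],[1,0,0,0,0],[1.5,0,0,0,0],[2,0,0,0,0],[2.5,0,0,0,0],[3,0,0,0,0],[3,0,0,0,0],[3,0,0,0,0]]]' >/dev/null;python3 -c "
from h import *;tip()"
python3 -m handwheel '[[[0.5,0,0,0,0],[1,0,0,0,0],[1.5,0,0,0,0],[2,0,0,0,0],[2,0,0,0,0],[2,0,0,0,0],[2,0,0,0,0],[2,0,0,0,0]]]' >/dev/null;python3 -c "
from h import *;tip()"
```

```text
t 16.25 tip [ -77.6 -119.9   61.9] toolx in box [-0.003  1.     0.001] zax [ 0.003  0.001 -1.   ] F box [ 0.2 -0.5  2.6] w 0.2
t 16.92 tip [ -78.6 -117.7   60.5] toolx in box [-0.002  1.    -0.   ] zax [-0. -0. -1.] F box [ 1.8 -0.9  1.3] w -0.4
t 17.58 tip [ -78.8 -115.7   60.5] toolx in box [-0.002  1.    -0.   ] zax [-0.001 -0.    -1.   ] F box [ 1.  -1.2 -0.2] w -0.0
```

```bash
python3 -m handwheel '[[[0.5,0,0,0,0],[1,0,0,0,0],[1.5,0,0,0,0],[2,0,0,0,0],[2,0,0,0,0],[2,0,0,0,0],[2,0,0,0,0],[2,0,0,0,0]]]' >/dev/null;python3 -c "
from h import *;tip()"
python3 -m handwheel '[[[0.5,0,0,0,0],[1,0,0,0,0],[1.5,0,0,0,0],[2,0,0,0,0],[2,0,0,0,0],[2,0,0,0,0],[2,0,0,0,0],[2,0,0,0,0]]]' >/dev/null;python3 -c "
from h import *;tip()"
```

```text
t 18.25 tip [ -78.8 -115.7   60.5] toolx in box [-0.002  1.    -0.004] zax [-0.001 -0.004 -1.   ] F box [-0.3 -9.4  1.7] w 0.0
t 18.92 tip [ -78.8 -115.7   60.5] toolx in box [-0.002  1.    -0.009] zax [-0.001 -0.009 -1.   ] F box [ -1.2 -14.4   1.3] w 0.2
```

```bash
python3 -m handwheel '[[[-12,0,0,0,0],[-30,0,0,0,0],[-38,0,-15,0,0],[-38,5,-35,0,0],[-38,20,-55,0,0],[-38,45,-60,0,0],[-38,75,-60,0,0],[-38,100,-60,0,0]]]' >/dev/null
python3 -m handwheel '[[[0,25,0,0,0],[0,45,0,0,0],[0,55,0,0,0],[0,59,0,0,0],[0,59,4,0,0],[0,59,8,0,0],[0,59,12,0,0],[0,59,15,0,0]]]' >/dev/null
python3 - <<'E'
from h import *;tip()
from station import manip
for n in("scene","top"):
    p,d=manip.capture(n);np.savez(f"/tmp/{n}.npz",p=p,d=d,**manip.camera_model(n))
    w,p=cloud(n);b=box(w);h=cv2.cvtColor(p,cv2.COLOR_RGB2HSV)
    red=((h[...,0]<8)|(h[...,0]>172))&(h[...,1]>130)&(b[...,1]<-85)&(b[...,1]>-165)&(abs(b[...,0])<130)&(b[...,2]>20)
    q=b[red&(b[...,0]<0)];print(n,len(q));print(q[::max(1,len(q)//25)].round(1).tolist())
    if n=="top":cv2.imwrite("pics/t4.png",cv2.resize(p[120:310,200:400][...,::-1],None,fx=3,fy=3,interpolation=2))
E
```

```text
t 20.25 tip [  79.4 -149.   104.9] toolx in box [-0.003  1.     0.   ] zax [-0.001  0.    -1.   ] F box [-0.3  0.5  0.5] w 0.2
scene 29
[[-98.7, -101.9, 104.8], [-95.8, -103.8, 103.7], [-92.8, -100.6, 107.2], [-88.5, -97.3, 112.1], [-89.3, -102.3, 106.6], [-96.3, -101.2, 100.4], [-88.1, -104.5, 103.8], [-87.2, -101.8, 105.4], [-85.2, -98.9, 107.9], [-84.2, -103.6, 104.3], [-83.5, -100.9, 105.6], [-80.3, -97.8, 109.4], [-79.5, -102.5, 105.6], [-81.4, -100.4, 104.3], [-78.1, -104.6, 102.9], [-73.8, -101.2, 107.9], [-73.1, -98.6, 109.2], [-77.5, -104.4, 100.1], [-74.2, -101.2, 104.0], [-72.3, -98.3, 106.6], [-72.8, -103.3, 101.4], [-69.8, -100.2, 105.0], [-70.5, -105.3, 99.6], [-69.1, -102.5, 101.7], [-62.0, -98.5, 109.5], [-58.8, -102.7, 108.1], [-62.2, -100.9, 105.3], [-63.8, -98.8, 104.3], [-60.4, -100.5, 103.7]]
top 0
[]
```

View pics/t4.png

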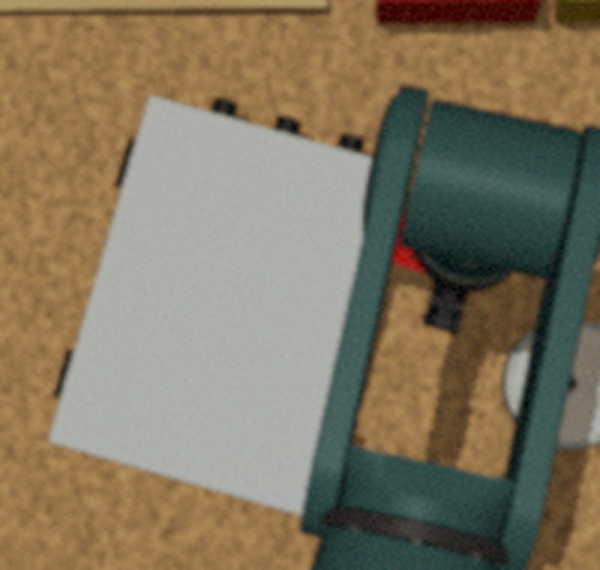

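The arm covers the near tab in the top picture, but the scene depth shows no red beyond y = -105, so it is down. The far tab shows red at crop (408,255), next to the fingers. I repeat the moves there.

```bash
python3 -m handwheel '[[[0,0,2,0,0],[0,0,4,0,0],[0,0,6,0,0],[1,0,8,0,0],[1,0,10,0,0],[1,0,12,0,0],[2,0,14,0,0],[2,0,15,0,0]]]' >/dev/null;python3 -c "
from h import *;tip()"
python3 -m handwheel '[[[0,0,2,0,0],[1,0,3,0,0],[2,0,5,0,0],[2,0,6,0,0],[3,0,8,0,0],[4,0,9,0,0],[5,0,10,0,0],[6,0,12,0,0]]]' >/dev/null;python3 -c "
from h import *;tip()"
python3 -m handwheel '[[[1,0,1,0,0],[3,0,2,0,0],[4,0,3,0,0],[5,0,4,0,0],[6,0,5,0,0],[8,0,6,0,0],[10,0,7,0,0],[11,0,8,0,0]]]' >/dev/null;python3 -c "
from h import *;tip()"
python3 -m handwheel '[[[1,0,1,0,0],[2,0,2,0,0],[3,0,4,0,0],[4,0,6,0,0],[5,0,8,0,0],[6,0,9,0,0],[8,0,10,0,0],[9,0,10,0,0]]]' >/dev/null;python3 -c "
from h import *;tip()"
python3 -m handwheel '[[[0.5,0,0,0,0],[1,0,0,0,0],[1.5,0,0,0,0],[2,0,0,0,0],[2.5,0,0,0,0],[3,0,0,0,0],[3.5,0,0,0,0],[4,0,0,0,0]]]' >/dev/null;python3 -c "
from h import *;tip()"
python3 -m handwheel '[[[0.5,0,0,0,0],[1,0,0,0,0],[1.5,0,0,0,0],[2,0,0,0,0],[2.5,0,0,0,0],[3,0,0,0,0],[3,0,0,0,0],[3,0,0,0,0]]]' >/dev/null;python3 -c "
from h import *;tip()"
```

```text
t 21.02 tip [  80.7 -147.2   90.6] toolx in box [-0.002  1.    -0.   ] zax [ 0. -0. -1.] F box [-0.8 -0.5  1.3] w 0.5
t 21.68 tip [  80.6 -141.    78.8] toolx in box [-0.002  1.     0.   ] zax [ 0.  0. -1.] F box [-0.5  0.3  1.3] w 0.6
t 22.35 tip [  80.4 -130.1   70.4] toolx in box [-0.002  1.    -0.   ] zax [-0. -0. -1.] F box [ 1.1 -1.2  1.5] w 0.1
t 23.02 tip [  81.3 -119.9   63.1] toolx in box [-0.003  1.     0.002] zax [ 0.003  0.002 -1.   ] F box [-1.1 -1.3  2.1] w 0.5
t 23.68 tip [  80.5 -117.4   60.4] toolx in box [-0.002  1.    -0.   ] zax [-0. -0. -1.] F box [ 1.9 -0.3  2. ] w 0.4
t 24.35 tip [  80.2 -115.6   60.3] toolx in box [-0.002  1.    -0.002] zax [-0.001 -0.002 -1.   ] F box [ 0.9 -4.7  0. ] w -0.2
```

```bash
python3 -m handwheel '[[[0.5,0,0,0,0],[1,0,0,0,0],[1.5,0,0,0,0],[2,0,0,0,0],[2.5,0,0,0,0],[3,0,0,0,0],[3,0,0,0,0],[3,0,0,0,0]]]' >/dev/null;python3 -c "
from h import *;tip()"
python3 -m handwheel '[[[-10,0,0,0,0],[-25,0,0,0,0],[-38,0,-10,0,0],[-50,0,-35,0,0],[-70,0,-60,0,0],[-90,0,-80,0,0],[-105,-20,-90,0,0],[-115,-50,-100,0,0]]]' >/dev/null
python3 -m handwheel '[[[-10,-30,-10,0,0],[-20,-30,-20,0,0],[-30,-30,-30,0,0],[-30,-30,-30,0,0],[-30,-30,-30,0,0],[-30,-30,-30,0,0],[-30,-30,-30,0,0],[-30,-30,-30,0,0]]]' >/dev/null
python3 - <<'E'
from h import *;tip()
from station import manip
M=manip.camera_model("wrist");print(M)
p,d=manip.capture("wrist");np.savez("/tmp/wrist.npz",p=p,d=d,**M);cv2.imwrite("pics/w5.png",p[...,::-1])
for n in("scene","top"):
    p,d=manip.capture(n);np.savez(f"/tmp/{n}.npz",p=p,d=d,**manip.camera_model(n))
E
```

```text
t 25.02 tip [  80.2 -115.6   60.3] toolx in box [-0.001  1.    -0.008] zax [-0.002 -0.008 -1.   ] F box [  1.  -12.5   1.7] w -0.1
t 26.35 tip [   1.  -255.9  189.7] toolx in box [-0.003  1.     0.001] zax [-0.002  0.001 -1.   ] F box [-0.   0.3  0.4] w 0.0
{'intrinsics': array([[371.64829954,   0.        , 321.85353462],
       [  0.        , 371.64829954, 239.93404344],
       [  0.        ,   0.        ,   1.        ]]), 'cam_to_world': array([[ 0.96049316, -0.26634463, -0.08070584,  0.51333611],
       [-0.27829468, -0.92151249, -0.27086308, -0.08921942],
       [-0.00222852,  0.28262214, -0.95922873,  0.33134192],
       [ 0.        ,  0.        ,  0.        ,  1.        ]])}
```

View pics/w5.png

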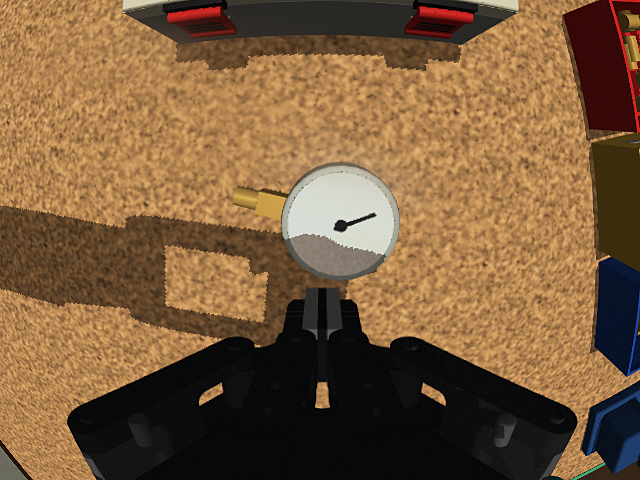

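The wrist picture shows both red tabs folded along the latch wall, at (200,22) and (440,20). The gauge is undisturbed at (340,220). I measure the tab angles from this depth.

Run:
```python
from h import *
z=np.load("/tmp/wrist.npz");K=z['intrinsics'];T=z['cam_to_world'];p=z['p'];d=z['d']
v,u=np.mgrid[:480,:640];x=u-K[0,2];y=v-K[1,2];r=np.hypot(x,y)+1e-9;t=np.tan(r/K[0,0])*d
c=np.stack([x/r*t,y/r*t,d],-1);b=box(c@T[:3,:3].T+T[:3,3])
h=cv2.cvtColor(p,cv2.COLOR_RGB2HSV)
red=((h[...,0]<8)|(h[...,0]>172))&(h[...,1]>130)&(d>0)&(v<60)
for s in(-1,1):
    q=b[red&(b[...,0]*s>0)&(abs(b[...,0])<120)];print(s,len(q),'x',np.percentile(q[:,0],[2,98]).round())
    for a in range(45,115,6):
        e=q[(q[:,2]>=a)&(q[:,2]<a+6)]
        if len(e)>3:print(a,len(e),np.percentile(e[:,1],[10,50,90]).round(1))
for n in("scene","top"):
    w,p=cloud(n);bb=box(w);m=(abs(bb[...,0])<120)&(abs(bb[...,1])<90)&(bb[...,2]>105)&(bb[...,2]<119);q=bb[m]
    if len(q)>50:print(n,'cover',np.linalg.lstsq(np.c_[q[:,:2],np.ones(len(q))],q[:,2],rcond=None)[0].round(4))
```

```text
-1 1343 x [-97. -62.]
51 7 [-106.2 -105.9  -99.4]
57 235 [-106.6 -105.4 -103.9]
63 68 [-104.5 -104.1 -103.1]
69 58 [-104.4 -103.9 -103.5]
75 77 [-104.6 -104.  -103. ]
81 84 [-104.5 -103.9 -103.3]
87 135 [-104.4 -104.  -103.5]
93 31 [-105.7 -104.3 -101. ]
99 584 [-105.8 -103.4  -99.6]
105 61 [-104.2 -102.1 -100.7]
1 1425 x [62. 97.]
57 229 [-106.5 -105.4 -103.9]
63 78 [-104.6 -104.  -103. ]
69 84 [-104.8 -104.  -103.4]
75 95 [-104.9 -104.  -103.4]
81 85 [-104.6 -104.  -103.3]
87 145 [-104.5 -104.  -103.7]
93 41 [-104.5 -104.1 -101.7]
99 601 [-105.8 -103.3  -99.6]
105 48 [-103.9 -102.7 -101.3]
scene cover [ 3.000000e-04 -1.000000e-04  1.118257e+02]
top cover [-1.00000e-04 -1.20000e-03  1.12388e+02]
```

Both tabs are vertical: their faces lie at y = -104 over the full height. The cover is level at 112 mm and the robot is clear, so I hand in.

```bash
python3 -c "
from station import manip
print(manip.finish_job())"
```

```text
the job is handed in; nothing more can be done
None
```

The cover was eased fully shut, both latch tabs were then pressed home by pushing only, and the job was handed in at about 26 s with the robot clear; I did not re-measure the surrounding items afterwards, though nothing was seen disturbed.

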